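Clear the drawer and draw the ruler out at a slant

TASK

The paint pot and the roll of tape left on the ruler in the open drawer are in the way: stand the pot upright in the tray with the other paint pots and put the tape in the tray with the other rolls, leaving everything else on the desk where it is. Then take the ruler, which is longer than the drawer's opening, raise its near end, ease it out at a slant over the drawer front, and finish holding it level, right way up, over the middle of the green cutting mat clear of everything and higher than the top of the drawer unit: finish with it still in the gripper, do not put it down.

Things in the scene. Friction and masses are not known exactly. Their poses are not given: they have to be found in the camera images.
- unit: plywood desktop drawer unit, fixed, 262 wide (its y), 385 deep (its x from 0 to 385), 185 high. Origin on the desk, in the plane of its front face, mid-width; x points into the unit, z up. A pad of paper lies on top from x = 150 mm, up to 211 high. The lower drawer is shut and stays so. The top drawer stands open to its stop, sticking out to x = -192 (knob to -210)
- mouth (a point): on the unit: mid-width point of the front lower edge of its top board (15 thick, underside 170 mm above the desk). The board roofs the drawer from here inwards (unit x > 0), so that only 180 mm of the drawer's length is open above. Axes as the unit
- drawer_front (a point): on the drawer: top of its front panel (12 thick), middle of the inner edge, at unit x = -180 and 165 mm above the desk. All drawer walls are this high; the drawer floor is 95 mm below, 70 above the desk. Inside, the drawer is 216 wide and 350 long from here to its back wall (unit x = 170), which is under the top board
- drawer (a joint): slide of the top drawer, m: 0 = open to its stop (as found; it comes out no further), negative = pushed in; stays where it is left, about 7 N moves it
- ruler_center (a point): flat aluminium ruler, 320 long (its x) x 38 wide (its y) x 8 thick, about 0.14 kg, lying flat on the drawer floor roughly along the drawer with the pot and the roll standing on it. This point is its centre, half-way up; x runs along it towards the end that is under the top board, z is its upper face
- ruler_near (a point): mid-thickness point of the ruler's near end (at the drawer front), 160 mm from the centre
- ruler_far (a point): mid-thickness point of the ruler's far end (under the unit's top board), 160 mm from the centre
- ruler: the ruler; origin at the centre of its underside, axes as for point ruler_center
- pot_mid (a point): the paint pot to be put away: upright round jar with a screw cap, 42 diameter x 50 high, 0.08 kg, standing on the ruler in the drawer. This point is its centre, half-way up (25 mm above its base); z up
- roll_mid (a point): the roll of tape to be put away: flat ring 50 outside diameter, 26 hole, 24 high, 0.04 kg, lying flat on the ruler in the drawer. This point is its centre, half-way up; z along its axis
- pot_tray: open plywood tray, fixed, 150 (x) x 160 (y) outside, walls 5 thick and 32 high, floor 5 mm above the desk; holds two paint pots in its +x half, its -x half is free. Origin at the centre of its underside, on the desk
- tape_tray: open tray of the same make, fixed, with two rolls of tape lying in its +x half, its -x half free. Origin at the centre of its underside
- pot_a_mid (a point): a paint pot already in the pot tray, same make; its centre
- pot_b_mid (a point): the other paint pot already in the pot tray; its centre
- roll_a_mid (a point): a roll of tape already in the tape tray, same make; its centre
- roll_b_mid (a point): the other roll already in the tape tray; its centre
- mat: green cutting mat, fixed, 300 (x) x 220 (y) x 3; origin at its centre, on the desk
- scissors: scissors lying on the mat, 160 long, 9 high; leave alone. Origin at the pivot, underside
- glue: white glue bottle, 52 diameter, 125 high; leave alone. Origin under its centre
- brush_jar: glass jar of brushes, 76 diameter, 100 high, brushes up to 270; leave alone. Origin under its centre
- stapler: black stapler, 130 x 34 x 58; leave alone. Origin under its centre
- card_house: white card house model, 96 x 75 x 98; leave alone. Origin under its centre

How it is judged:
On the way, in this order (a step that is already met when the one before it is completed fails the run):
1. the paint pot and the tape roll are in the trays with their own kind (x of pot_mid in the frame of pot_tray between -0.073 and 0.073 m and y of pot_mid in the frame of pot_tray between -0.078 and 0.078 m and z of pot_mid in the frame of pot_tray between 0.02 and 0.04 m and angle between pot_mid's own z axis and vertical below 0.2 rad and x of roll_mid in the frame of tape_tray between -0.073 and 0.073 m and y of roll_mid in the frame of tape_tray between -0.078 and 0.078 m and z of roll_mid in the frame of tape_tray between 0.01 and 0.05 m), for 0.2 s.
2. the ruler is slanted through the opening: near end above the drawer front, far end still under the top board (height (world z) of ruler_near above 0.172 m and height (world z) of ruler_far below 0.168 m and x of ruler_far in the frame of unit above 0.01 m), for 0.05 s.
At the end, for the whole second after the job is handed in: pot upright (0.2 rad) on its tray's floor, roll in its tray, the other pots and rolls still in theirs; ruler still and gripped (over 2 N), both ends over 190 mm above the desk, level within 0.26 rad, right way up within 0.35 rad, its centre over the mat (all of step 1 and x of pot_a_mid in the frame of pot_tray between -0.073 and 0.073 m and y of pot_a_mid in the frame of pot_tray between -0.078 and 0.078 m and z of pot_a_mid in the frame of pot_tray between 0.01 and 0.06 m and x of roll_a_mid in the frame of tape_tray between -0.073 and 0.073 m and y of roll_a_mid in the frame of tape_tray between -0.078 and 0.078 m and z of roll_a_mid in the frame of tape_tray between 0.01 and 0.06 m and x of pot_b_mid in the frame of pot_tray between -0.073 and 0.073 m and y of pot_b_mid in the frame of pot_tray between -0.078 and 0.078 m and z of pot_b_mid in the frame of pot_tray between 0.01 and 0.06 m and x of roll_b_mid in the frame of tape_tray between -0.073 and 0.073 m and y of roll_b_mid in the frame of tape_tray between -0.078 and 0.078 m and z of roll_b_mid in the frame of tape_tray between 0.01 and 0.06 m and contact force between ruler and the fingers above 2 N and linear speed of ruler below 0.03 m/s and angular speed of ruler below 0.3 rad/s and height (world z) of each of ruler_near, ruler_far above 0.19 m and contact force between ruler and unit below 0.3 N and angle between ruler_center's own x axis and vertical between 1.3108 and 1.8308 rad and angle between ruler_center's own z axis and vertical below 0.35 rad and x of ruler_center in the frame of mat between -0.15 and 0.15 m and y of ruler_center in the frame of mat between -0.11 and 0.11 m); the arm keeps its last pose, push and grip.
It fails at once if the scissors is knocked away (over 30 mm) (distance of scissors from where it was at the start of the episode above 0.03 m).
It fails at once if the glue is knocked away (over 30 mm) (distance of glue from where it was at the start of the episode above 0.03 m).
It fails at once if the brush jar is knocked away (over 30 mm) (distance of brush_jar from where it was at the start of the episode above 0.03 m).
It fails at once if the stapler is knocked away (over 30 mm) (distance of stapler from where it was at the start of the episode above 0.03 m).
It fails at once if the card house is knocked away (over 30 mm) (distance of card_house from where it was at the start of the episode above 0.03 m).
It also fails if it takes over 72 s, if anything falls off the work surface, if the arm or the gripper's body presses on something with over 40 N, if the wrist force passes 120 N, or if a joint passes its speed limit or range.

ROBOT

A 6-joint arm with a two-finger parallel gripper is mounted at the origin on the work surface. World frame = base frame: x ahead of the robot, y to its left, z up, the work surface at z = 0. Lengths are in m, angles in rad, forces in N, time in s.
With the tool pointing down it reaches from about 0.35 to 0.975 m from the base axis. Payload 4.9 kg.
Tool frame: the origin (TCP) lies at the very end of the fingers, on their centre line; the grasp point (between the pads) lies 19 mm behind it; x points along the fingers, y is the direction in which the jaws open and shut, and the axes are right-handed (so a half turn about x gives the same grasp; the last joint's range is limited). The gripper opens to 85 mm and grips with 20 to 120 N. Pads are 22 mm wide; open, the fingers measure 114 mm over their backs; the gripper's body (76 mm by 85 mm) begins 54 mm behind the grasp point. The pads swing forward as they close: fully open they stand 13 mm farther back than shut.
Start: joints at [1.018, 0.053, 1.613, -0, 1.476, -0.119], TCP at [0.263, 0.567, 0.231] pointing down, gripper open.
Joint ranges: [-3.01, 3.01], [-1.01, 2.22], [0.06, 2.58], [-1.02, 4.17], [0.09, 2.62], [-3.14, 3.14]. Speed limits (rad/s): [2.57, 2.57, 3.14, 3.14, 3.14, 3.14].

INTERFACE

Orientations are given as a rotation vector (axis times angle).
In Python, from station import ctrl gives the robot as it stands. The module is installed in compiled form; this text tells all that it offers.
- The arm moves only by the shell command python3 -m handwheel 'ROWS' [FORCE]. ROWS is JSON, one flat list of numbers, 7 for each row, row after row: the opening, from 0 (shut) to 1 (fully open), then the shift along the tool's x, y, z in m, then the turn, a rotation vector about the tool's x, y, z in degrees. A call has 1 to 12 rows; each row is the pose to reach, as a shift and turn from the pose commanded when the call began, along the tool's axes at that moment; what a row does not reach only later rows make up. A row lasts 1/12 s, in which the tool goes at most 41.7 mm and 7.16 degrees, less where a joint would pass 70% of its speed; a pose out of reach is approached as far as the arm can. A call with a gripper value outside its range is refused whole. The fingers move at their own pace and stop on an object; FORCE is the grip in N (left out, the last holds). Time passes only in rows, so rows that repeat a pose let the fingers close. It gives the time, the measured TCP pose, the force and the opening at its end, in the units of the state.
- ctrl.get_obs(): the state, without advancing time (a new reading comes with each control period).
- ctrl.get_image(name): name is "scene" or "top"; returns (picture, depth): 384x512x3 uint8, blue, green, red; 384x512 float32, m along the optical axis (not along the pixel's ray), 0 where there is no reading.
- ctrl.camera_params(name): a dict with "fov_y" (degrees; the focal length in pixels is half the picture's height over the tangent of half this angle, whatever the lens; pixels are square), "cx", "cy" (the principal point, pixels), "R" (3x3) and "t" (3): a world point X has camera coordinates R X + t. Camera axes: x right, y down, z forward; pixel columns grow to the right and rows downward; lengths in m; the calibration is good to about 2 mm. A picture is of the moment at which its call begins. camera_params takes no time and is no camera call.
- ctrl.finish_job(): hands the job in, once; it reports no verdict.
The state is a dict: "t": time; "q": joint angles; "dq": joint speeds; "effort": joint torques, N m; "tool_pos": TCP position; "tool_rot": TCP orientation; "contact_force": force on the tool from outside, world axes, zero at the start; "wrist_torque": the same for the moment, N m; "opening": finger opening in m.
Only numpy, scipy, OpenCV 4.12 (cv2) and the standard library are available. Lean on these libraries where they do the work, as an engineer would, in place of code of your own. Each camera call takes 0.05 s, during which the arm holds its last target.

## Working session

There is one attempt and no reset: what is moved stays moved. The work goes in short steps, Python scripts to look and compute and a shell command to move; the robot and the scene stay as the last step left them, time stands still between calls to the robot, and variables do not carry over. Pictures are saved under pics/ and viewed, and the job is handed in when it is done.

```bash
mkdir -p pics; cat > h.py <<'E'
import numpy as np, cv2
from scipy.spatial.transform import Rotation as Ro
from station import ctrl
def world(name,depth,u,v,d=None):
    p=ctrl.camera_params(name); f=192/np.tan(np.radians(p['fov_y'])/2)
    z=depth[int(v),int(u)] if d is None else d
    c=np.array([(u-p['cx'])/f*z,(v-p['cy'])/f*z,z]); R=np.array(p['R']);return R.T@(c-np.array(p['t']))
def cloud(name,depth):
    p=ctrl.camera_params(name); f=192/np.tan(np.radians(p['fov_y'])/2)
    v,u=np.mgrid[0:384,0:512]
    c=np.stack([(u-p['cx'])/f*depth,(v-p['cy'])/f*depth,depth],-1)
    return (c-np.array(p['t']))@np.array(p['R'])
E
python3 - <<'E'
from h import *
for n in ["scene","top"]:
    im,d=ctrl.get_image(n); cv2.imwrite(f"pics/{n}0.png",cv2.resize(im,(800,600))); np.save(f"{n}0.npy",d); cv2.imwrite(f"{n}0raw.png",im)
    print(ctrl.camera_params(n))
o=ctrl.get_obs();print(o)
E
```

```text
{'fov_y': 45.22695430321653, 'cx': 255.4953568367149, 'cy': 189.20625285034617, 'R': array([[-0.0110676 ,  0.99983219, -0.01459827],
       [ 0.83784581,  0.00130389, -0.5459054 ],
       [-0.54579475, -0.01827296, -0.83771964]]), 't': array([-0.04115976, -0.4242145 ,  1.68376906])}
{'fov_y': 50.748257227133976, 'cx': 258.15646107331156, 'cy': 187.35102526783552, 'R': array([[ 0.01694032, -0.99981101,  0.00953785],
       [-0.99657244, -0.01765642, -0.0808184 ],
       [ 0.08097153, -0.00813607, -0.99668321]]), 't': array([0.02931848, 0.59753888, 1.44019093])}
{'t': 0.1, 'q': array([ 1.01805759e+00,  5.33270159e-02,  1.61416323e+00, -1.58527166e-05,
        1.47599407e+00, -1.19021671e-01]), 'dq': array([ 0.00016412, -0.00144743, -0.00247238,  0.00113959, -0.00173399,
        0.00207237]), 'effort': array([ 1.42542967e-04, -3.94908893e+01, -3.71362317e+01, -1.25904958e-04,
        4.00854828e-03, -7.09411580e-06]), 'tool_pos': array([0.26237112, 0.56663921, 0.23015962]), 'tool_rot': array([ 0.33876805,  1.54450955, -0.34159998]), 'contact_force': array([-0.33218942, -0.37383636, -0.31134212]), 'wrist_torque': array([0.02760839, 0.03308622, 0.01037164]), 'opening': 0.08534044723389574}
```

View pics/scene0.png

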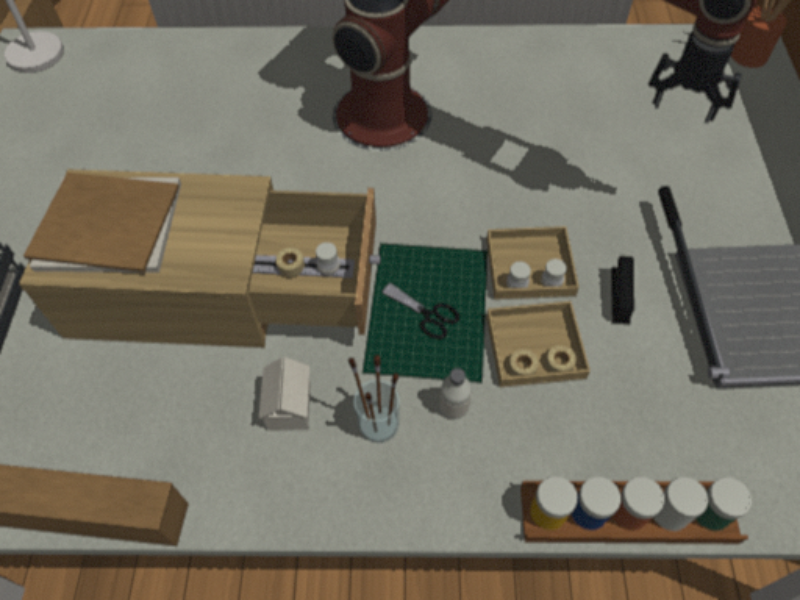

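View pics/top0.png

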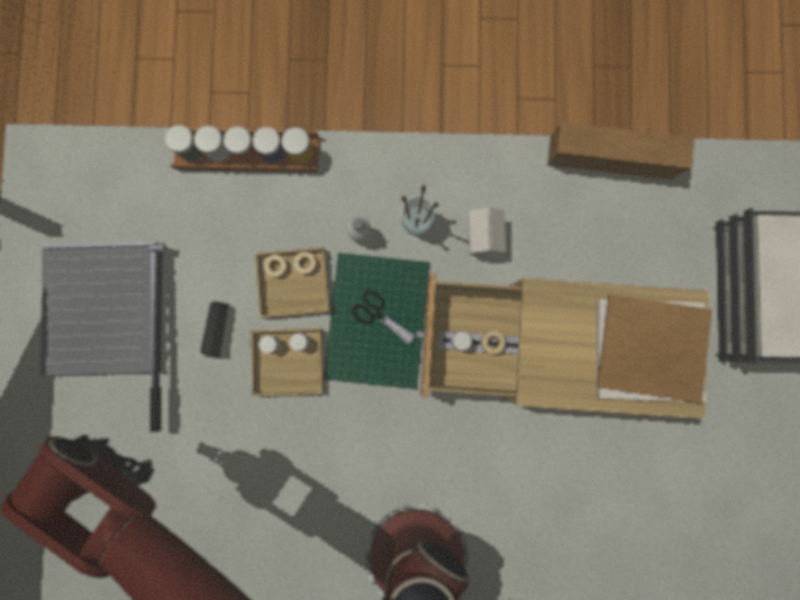

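The top view shows the drawer opening to the left (world +y), with the pot near (461,341) and the roll near (494,342) on the ruler. The pot tray is near (288,362) and the tape tray near (293,283). I'll zoom in.

```bash
python3 - <<'E'
from h import *
im=cv2.imread("top0raw.png"); 
c=im[150:270,260:350]; cv2.imwrite("pics/c1.png",cv2.resize(c,None,fx=5,fy=5,interpolation=cv2.INTER_CUBIC))
c=im[150:260,155:285]; cv2.imwrite("pics/c2.png",cv2.resize(c,None,fx=5,fy=5,interpolation=cv2.INTER_CUBIC))
im=cv2.imread("scene0raw.png"); 
c=im[115:215,150:250]; cv2.imwrite("pics/c3.png",cv2.resize(c,None,fx=5,fy=5,interpolation=cv2.INTER_CUBIC))
E
```

```text
(no output)
```

View pics/c1.png

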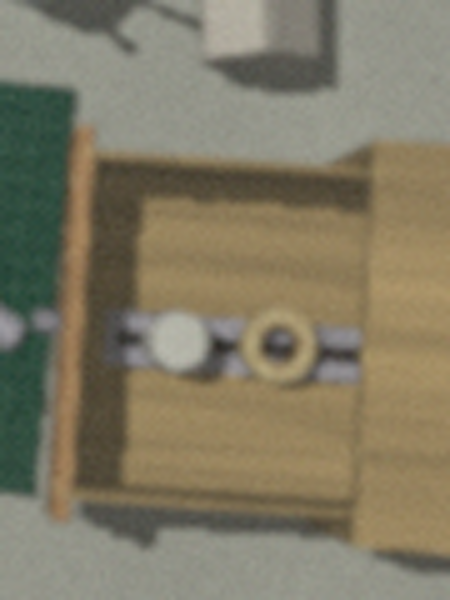

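View pics/c2.png

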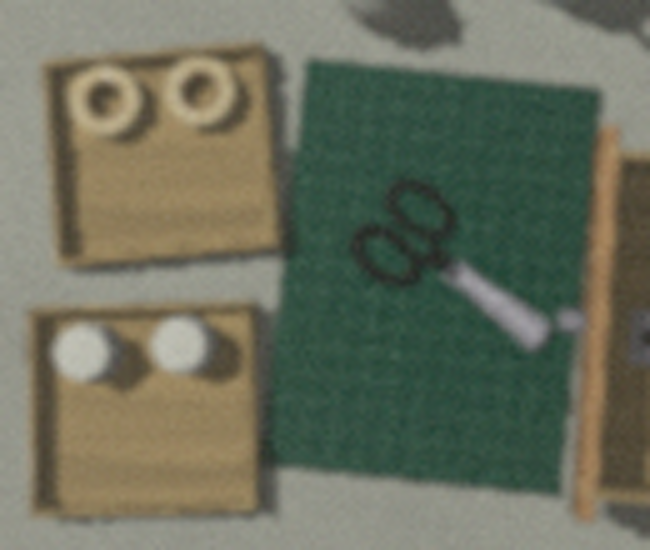

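View pics/c3.png

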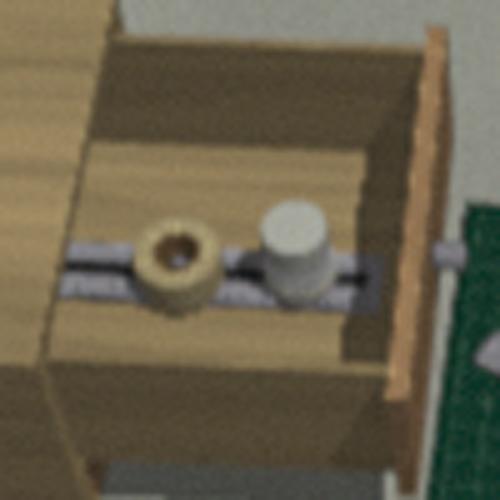

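```bash
cat >> h.py <<'E'
def onz(name,u,v,z):
    p=ctrl.camera_params(name); f=192/np.tan(np.radians(p['fov_y'])/2)
    R=np.array(p['R']); r=R.T@np.array([(u-p['cx'])/f,(v-p['cy'])/f,1]); C=-R.T@np.array(p['t'])
    return C+r*(z-C[2])/r[2]
E
python3 - <<'E'
from h import *
def c1(x,y,z): return onz("top",260+x/5-.4,150+y/5-.4,z).round(4)
def c2(x,y,z): return onz("top",155+x/5-.4,150+y/5-.4,z).round(4)
def c3(x,y,z): return onz("scene",150+x/5-.4,115+y/5-.4,z).round(4)
print("pot",c1(181,340,.128),c3(295,223,.128),"roll",c1(280,345,.102),c3(179,250,.102))
print("ruler top, near",c1(106,337,.078),"far",c1(360,354,.078), 'scene near',c3(380,285,.078),'far',c3(65,271,.078))
print("front panel inner corners", c1(94,130,.165),c1(70,518,.165))
print("mouth corners",c1(372,143,.185),c1(353,546,.185))
for nm,pts in dict(tape=[(44,64),(262,45),(282,248),(62,266)],pot=[(28,312),(258,304),(260,512),(32,516)]).items():
    P=np.array([c2(*p,.032) for p in pts]);print(nm,P[:,:2].tolist(),P.mean(0))
P=np.array([c2(*p,.003) for p in [(308,60),(600,92),(558,494),(272,464)]]);print("mat",P[:,:2].tolist(),P.mean(0))
print('pots',c2(84,352,.055),c2(181,346,.055),'rolls',c2(106,100,.029),c2(203,93,.029))
W=cloud("top",np.load("top0.npy"))
m=(abs(W[...,2]-.128)<.006); 
for zc,t in((.128,.005),(.102,.005),(.078,.004),(.055,.006),(.029,.004)):
    m=(abs(W[...,2]-zc)<t).astype(np.uint8); n,l,s,c=cv2.connectedComponentsWithStats(m)
    print(zc,[(W[l==i].mean(0).round(4).tolist(),int(s[i,4])) for i in range(1,n) if s[i,4]>40 and s[i,4]<500])
S=cloud("scene",np.load("scene0.npy"))
m=(abs(S[...,2]-.128)<.005)&(S[...,1]<-.1)&(S[...,1]>-.3); print(S[m].mean(0),m.sum())
E
```

```text
pot [ 0.4893 -0.087   0.128 ] [ 0.4879 -0.085   0.128 ] roll [ 0.4873 -0.1572  0.102 ] [ 0.488 -0.155  0.102]
ruler top, near [ 0.4909 -0.0401  0.078 ] far [ 0.4821 -0.2164  0.078 ] scene near [ 0.4957 -0.0397  0.078 ] far [ 0.4858 -0.2259  0.078 ]
front panel inner corners [ 0.6253 -0.0249  0.165 ] [ 0.3733 -0.0126  0.165 ]
mouth corners [ 0.6179 -0.2034  0.185 ] [ 0.3601 -0.1918  0.185 ]
tape [[0.6805, 0.383], [0.6972, 0.2263], [0.5507, 0.208], [0.5351, 0.365]] [0.615875 0.295575 0.032   ]
pot [[0.5018, 0.388], [0.5103, 0.2241], [0.363, 0.2187], [0.3576, 0.3799]] [0.433175 0.302675 0.032   ]
mat [[0.6911, 0.1957], [0.6713, -0.0199], [0.3771, 0.0066], [0.3953, 0.2143]] [0.5337   0.099175 0.003   ]
pots [0.4741 0.3425 0.055 ] [0.4794 0.2746 0.055 ] rolls [0.6556 0.3381 0.029 ] [0.6619 0.2683 0.029 ]
0.128 [([0.488, -0.0871, 0.1287], 92)]
0.102 [([0.9272, 0.547, 0.1022], 207), ([0.9274, 0.4813, 0.1021], 205), ([0.9278, 0.4166, 0.102], 210), ([0.9272, 0.3523, 0.1019], 212), ([0.9269, 0.2865, 0.1023], 204), ([0.7528, 0.0133, 0.1007], 43), ([0.7333, -0.6971, 0.1009], 60), ([0.64, -0.6976, 0.1014], 43), ([0.5232, -0.6972, 0.1014], 83), ([0.4871, -0.1575, 0.1021], 123)]
0.078 [([0.7411, -0.1712, 0.0775], 58), ([0.722, -0.126, 0.0777], 45), ([0.5161, -0.6969, 0.0778], 44), ([0.4922, -0.0561, 0.0774], 89), ([0.486, -0.1217, 0.0778], 72), ([0.4806, -0.1997, 0.0784], 89)]
0.055 [([0.5512, 0.5972, 0.0553], 124), ([0.5044, 0.4712, 0.0553], 229), ([0.4737, 0.343, 0.0555], 90), ([0.4798, 0.2751, 0.055], 90), ([0.3476, 0.5799, 0.0563], 80)]
0.029 [([0.6662, 0.269, 0.0295], 95), ([0.6558, 0.3371, 0.0292], 96), ([0.6036, -0.7149, 0.0289], 50)]
[ 0.53146523 -0.18015858  0.12787359] 233
```

```bash
cat >> h.py <<'E'
def cur():
    o=ctrl.get_obs(); return o,Ro.from_rotvec(o['tool_rot'])
def plan(pos,yaw_jaw=None,tilt=0.):
    """delta in current tool axes to reach world pos; jaw axis heading yaw_jaw (deg, world), tool down, tilted by `tilt` deg about world axis of jaw"""
    o,r=cur(); d=r.inv().apply(np.array(pos)-o['tool_pos'])
    print('t',o['t'],'pos',o['tool_pos'].round(4),'open',round(o['opening'],4))
    print('axes x,y,z:\n',r.as_matrix().T.round(3))
    if yaw_jaw is not None:
        y=np.array([np.cos(np.radians(yaw_jaw)),np.sin(np.radians(yaw_jaw)),0]); x=np.array([0,0,-1.]); z=np.cross(x,y)
        T=Ro.from_rotvec(np.radians(tilt)*y)*Ro.from_matrix(np.stack([x,y,z],1))
        dr=np.degrees((r.inv()*T).as_rotvec())
    else: dr=None
    print('shift',d.round(4),'turn',dr if dr is None else dr.round(2))
E
python3 - <<'E'
from h import *
plan([.4885,-.0865,.25],-3); plan([.4885,-.0865,.25],177)
E
```

```text
t 0.1 pos [0.2624 0.5666 0.2302] open 0.0853
axes x,y,z:
 [[-0.001 -0.002 -1.   ]
 [ 0.42   0.907 -0.002]
 [ 0.907 -0.42  -0.   ]]
shift [-0.019  -0.4977  0.4797] turn [6.815e+01 5.000e-02 1.000e-01]
t 0.1 pos [0.2624 0.5666 0.2302] open 0.0853
axes x,y,z:
 [[-0.001 -0.002 -1.   ]
 [ 0.42   0.907 -0.002]
 [ 0.907 -0.42  -0.   ]]
shift [-0.019  -0.4977  0.4797] turn [-1.1185e+02 -1.1000e-01  6.0000e-02]
```

```bash
python3 -m handwheel '[1,-0.02,-0.02,0.02,5,0,0, 1,-0.04,-0.05,0.045,10,0,0, 1,-0.05,-0.08,0.07,16,0,0, 1,-0.06,-0.11,0.1,22,0,0, 1,-0.07,-0.14,0.13,28,0,0, 1,-0.07,-0.17,0.16,34,0,0, 1,-0.07,-0.2,0.19,40,0,0, 1,-0.07,-0.23,0.22,46,0,0, 1,-0.07,-0.26,0.25,52,0,0, 1,-0.07,-0.29,0.28,58,0,0, 1,-0.07,-0.315,0.305,63,0,0, 1,-0.07,-0.34,0.33,68,0,0]'
python3 - <<'E'
from h import *
plan([.4885,-.0865,.25],-3)
E
```

```text
t: 1.1
tool_pos: [0.4192, 0.1176, 0.301]
tool_rot: [1.249, 1.183, -1.249]
contact_force: [0.2, 1.0, 0.3]
opening: 0.0852
t 1.1 pos [0.4192 0.1176 0.301 ] open 0.0852
axes x,y,z:
 [[ 0.    -0.    -1.   ]
 [ 0.999 -0.055  0.   ]
 [-0.055 -0.999  0.   ]]
shift [0.051  0.0803 0.2   ] turn [-0.14  0.01 -0.01]
```

```bash
python3 -m handwheel '[1,0,0.012,0.03,0,0,0, 1,0,0.025,0.06,0,0,0, 1,0,0.038,0.09,0,0,0, 1,0,0.05,0.12,0,0,0, 1,0,0.063,0.15,0,0,0, 1,0,0.073,0.18,0,0,0, 1,0.02,0.08,0.2,0,0,0, 1,0.05,0.08,0.2,0,0,0, 1,0.08,0.08,0.2,0,0,0, 1,0.11,0.08,0.2,0,0,0, 1,0.135,0.08,0.2,0,0,0, 1,0.135,0.08,0.2,0,0,0]' 40
python3 - <<'E'
from h import *
plan([.4885,-.0865,.09],-3)
im,d=ctrl.get_image("scene"); cv2.imwrite("pics/s1.png",cv2.resize(im[80:230,130:330],None,fx=4,fy=4,interpolation=cv2.INTER_CUBIC))
E
```

```text
t: 2.1
tool_pos: [0.485, -0.0826, 0.1593]
tool_rot: [1.243, 1.196, -1.253]
contact_force: [-0.5, 1.1, -1.5]
opening: 0.0852
t 2.1 pos [ 0.485  -0.0826  0.1593] open 0.0852
axes x,y,z:
 [[-0.012  0.004 -1.   ]
 [ 0.999 -0.05  -0.012]
 [-0.05  -0.999 -0.003]]
shift [0.0693 0.0045 0.0039] turn [ 0.13 -0.18  0.68]
```

View pics/s1.png

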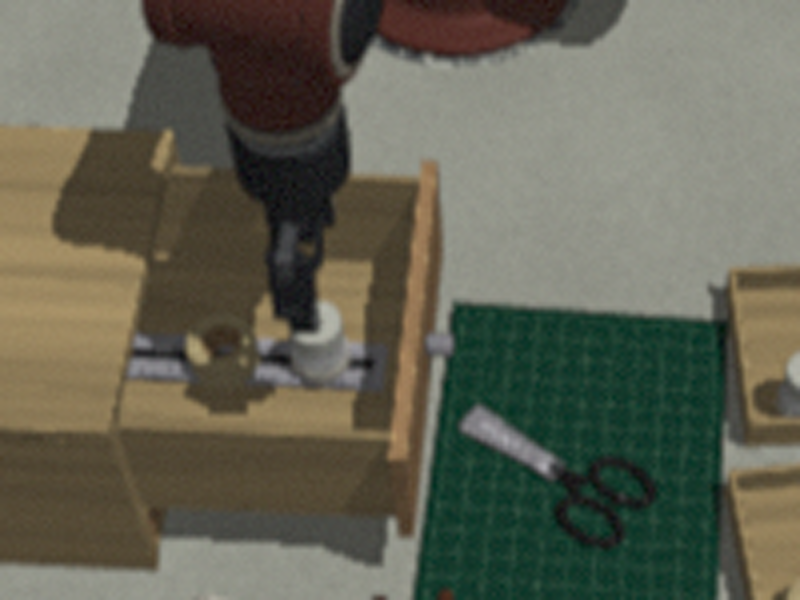

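The open jaws straddle the pot (pot at about (318,340) in the crop). I'll lower and close.

```bash
python3 -m handwheel '[1,0.02,0,0.001,0,0,0, 1,0.04,0,0.001,0,0,0, 1,0.06,0,0.001,0,0,0, 1,0.076,0,0.001,0,0,0, 1,0.076,0,0.001,0,0,0, 0.3,0.076,0,0.001,0,0,0, 0.3,0.076,0,0.001,0,0,0, 0.3,0.076,0,0.001,0,0,0, 0.3,0.076,0,0.001,0,0,0, 0.3,0.076,0,0.001,0,0,0, 0.3,0.076,0,0.001,0,0,0, 0.3,0.076,0,0.001,0,0,0]' 30
python3 - <<'E'
from h import *
plan([.4885,-.0865,.09],-3)
E
```

```text
t: 3.15
tool_pos: [0.4905, -0.0853, 0.0926]
tool_rot: [1.247, 1.182, -1.244]
contact_force: [-1.1, 0.1, 6.6]
opening: 0.0395
t 3.15 pos [ 0.4905 -0.0853  0.0926] open 0.0395
axes x,y,z:
 [[ 0.003 -0.001 -1.   ]
 [ 0.999 -0.05   0.003]
 [-0.05  -0.999  0.001]]
shift [ 0.0026 -0.0019  0.0013] turn [ 0.15  0.05 -0.19]
```

```bash
python3 -m handwheel '[0.3,-0.01,0,0,0,0,0, 0.3,-0.025,0,0,0,0,0, 0.3,-0.05,0,0,0,0,0, 0.3,-0.075,0,0,0,0,0, 0.3,-0.1,0,0,0,0,0, 0.3,-0.125,0,0,0,0,0, 0.3,-0.14,0,0,0,0,0, 0.3,-0.15,0,0,0,0,0]' 
python3 - <<'E'
from h import *
print(ctrl.get_obs()['q'])
plan([.40,.30,.15],87)
E
```

```text
t: 3.82
tool_pos: [0.4898, -0.0851, 0.2436]
tool_rot: [1.247, 1.182, -1.243]
contact_force: [-0.5, -0.3, -0.7]
opening: 0.0396
[-3.21770330e-01 -2.70474048e-01  1.89084708e+00 -3.22594546e-06
  1.51717268e+00 -2.72003800e-01]
t 3.8167 pos [ 0.4898 -0.0851  0.2436] open 0.0396
axes x,y,z:
 [[ 0.004 -0.001 -1.   ]
 [ 0.999 -0.05   0.004]
 [-0.05  -0.999  0.001]]
shift [ 0.0928 -0.1093 -0.3802] turn [-89.85   0.22  -0.13]
```

```bash
python3 -m handwheel '[0.3,0,-0.005,-0.015,-4,0,0, 0.3,0,-0.015,-0.045,-10,0,0, 0.3,0,-0.025,-0.075,-16,0,0, 0.3,0,-0.035,-0.105,-22,0,0, 0.3,0,-0.045,-0.135,-28,0,0, 0.3,0,-0.055,-0.165,-34,0,0, 0.3,0,-0.065,-0.195,-40,0,0, 0.3,0,-0.075,-0.225,-46,0,0, 0.3,0,-0.085,-0.255,-52,0,0, 0.3,0,-0.095,-0.285,-58,0,0, 0.3,0,-0.1,-0.31,-64,0,0, 0.3,0,-0.104,-0.33,-68,0,0]' 
python3 - <<'E'
from h import *
plan([.40,.30,.10],87)
E
```

```text
t: 4.82
tool_pos: [0.4004, 0.2516, 0.2399]
tool_rot: [0.335, 1.546, -0.336]
contact_force: [0.3, -1.1, -0.9]
opening: 0.0394
t 4.8167 pos [0.4004 0.2516 0.2399] open 0.0394
axes x,y,z:
 [[-0.001 -0.    -1.   ]
 [ 0.415  0.91  -0.001]
 [ 0.91  -0.415 -0.001]]
shift [ 0.1399  0.0439 -0.0203] turn [-2.149e+01 -6.000e-02  2.000e-02]
```

```bash
python3 -m handwheel '[0.3,0,0.02,-0.01,-6,0,0, 0.3,0,0.035,-0.016,-12,0,0, 0.3,0,0.044,-0.02,-18,0,0, 0.3,0,0.044,-0.02,-21.5,0,0, 0.3,0.02,0.044,-0.02,-21.5,0,0, 0.3,0.045,0.044,-0.02,-21.5,0,0, 0.3,0.07,0.044,-0.02,-21.5,0,0, 0.3,0.095,0.044,-0.02,-21.5,0,0, 0.3,0.12,0.044,-0.02,-21.5,0,0, 0.3,0.14,0.044,-0.02,-21.5,0,0, 0.3,0.14,0.044,-0.02,-21.5,0,0, 0.3,0.14,0.044,-0.02,-21.5,0,0]' 
python3 - <<'E'
from h import *
plan([.40,.30,.0215],87)
im,d=ctrl.get_image("top"); cv2.imwrite("pics/t2.png",cv2.resize(im[140:270,140:300],None,fx=4,fy=4,interpolation=cv2.INTER_CUBIC))
im,d=ctrl.get_image("scene"); cv2.imwrite("pics/s2.png",cv2.resize(im[110:260,250:400],None,fx=4,fy=4,interpolation=cv2.INTER_CUBIC))
E
```

```text
t: 5.82
tool_pos: [0.4008, 0.2976, 0.099]
tool_rot: [0.045, 1.574, -0.048]
contact_force: [1.1, 0.3, -0.6]
opening: 0.0397
t 5.8167 pos [0.4008 0.2976 0.099 ] open 0.0397
axes x,y,z:
 [[-0.003 -0.002 -1.   ]
 [ 0.059  0.998 -0.002]
 [ 0.998 -0.059 -0.003]]
shift [ 0.0774  0.0025 -0.0007] turn [-0.36 -0.19  0.12]
```

View pics/s2.png

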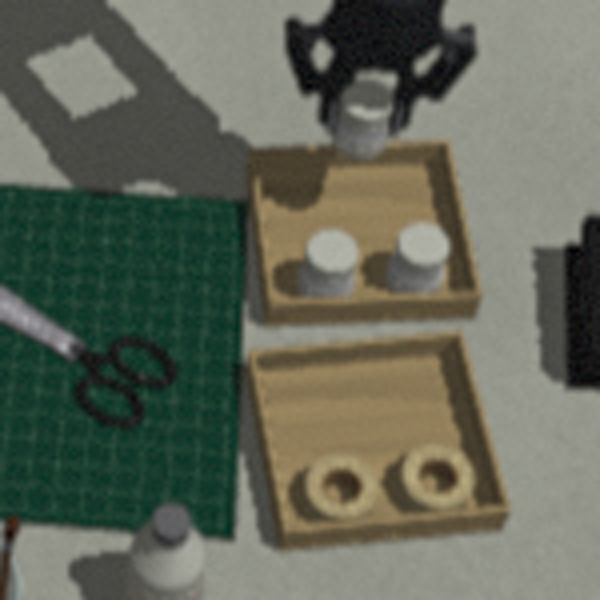

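View pics/t2.png

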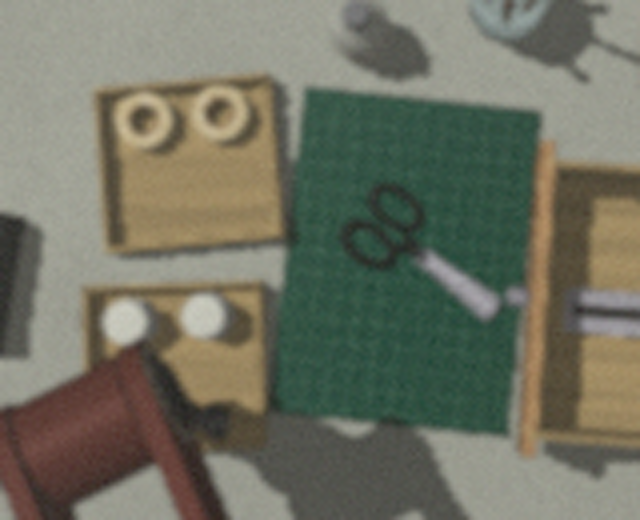

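```bash
python3 -m handwheel '[0.3,0.025,0.002,0,0,0,0, 0.3,0.05,0.002,0,0,0,0, 0.3,0.068,0.002,0,0,0,0, 0.3,0.077,0.002,0,0,0,0, 0.3,0.078,0.002,0,0,0,0, 0.3,0.078,0.002,0,0,0,0, 0.75,0.078,0.002,0,0,0,0, 0.75,0.078,0.002,0,0,0,0, 0.75,0.078,0.002,0,0,0,0, 0.75,0.078,0.002,0,0,0,0, 0.75,0.078,0.002,0,0,0,0, 0.75,0.078,0.002,0,0,0,0]' 
python3 -m handwheel '[0.75,-0.015,0,0,0,0,0, 0.75,-0.04,0,0,0,0,0, 0.75,-0.07,0,0,0,0,0, 0.75,-0.1,0,0,0,0,0, 0.75,-0.13,0,0,0,0,0, 0.75,-0.16,0,0,0,0,0, 0.75,-0.19,0,0,0,0,0, 0.75,-0.22,0,0,0,0,0]' 
python3 - <<'E'
from h import *
# tilt so body leans +y ; 
plan([.488,-.157,.25],-3,15); plan([.488,-.157,.25],-3,-15)
im,d=ctrl.get_image("scene"); cv2.imwrite("pics/s3.png",cv2.resize(im[110:260,250:400],None,fx=4,fy=4,interpolation=cv2.INTER_CUBIC))
E
```

```text
t: 6.92
tool_pos: [0.4023, 0.3003, 0.0226]
tool_rot: [0.046, 1.57, -0.046]
contact_force: [-0.0, -0.6, -0.9]
opening: 0.064
t: 7.58
tool_pos: [0.4018, 0.3001, 0.2438]
tool_rot: [0.046, 1.57, -0.046]
contact_force: [0.9, 0.2, 0.2]
opening: 0.0644
t 7.5833 pos [0.4018 0.3001 0.2438] open 0.0644
axes x,y,z:
 [[ 0.     0.    -1.   ]
 [ 0.058  0.998  0.   ]
 [ 0.998 -0.058  0.   ]]
shift [-0.0062 -0.4513  0.1128] turn [89.09 11.8  11.72]
t 7.5833 pos [0.4018 0.3001 0.2438] open 0.0644
axes x,y,z:
 [[ 0.     0.    -1.   ]
 [ 0.058  0.998  0.   ]
 [ 0.998 -0.058  0.   ]]
shift [-0.0062 -0.4513  0.1128] turn [ 89.09 -11.8  -11.74]
```

View pics/s3.png

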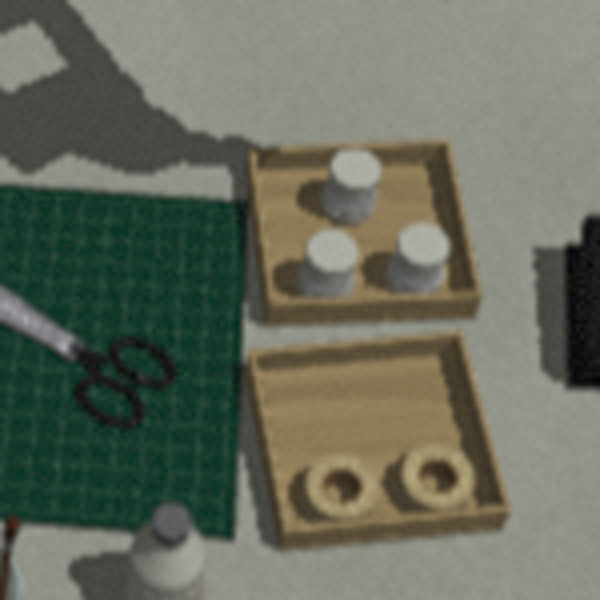

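The pot stands upright at about (350,185) in the crop, with its neighbours undisturbed. Next is the roll.

```bash
python3 -m handwheel '[1,-0.01,-0.015,0.005,5,0,0, 1,-0.02,-0.045,0.015,11,0,0, 1,-0.03,-0.075,0.025,17,0,0, 1,-0.03,-0.105,0.035,23,0,0, 1,-0.03,-0.14,0.045,29,0,0, 1,-0.03,-0.175,0.055,36,0,0, 1,-0.03,-0.21,0.065,43,0,0, 1,-0.03,-0.245,0.075,50,0,0, 1,-0.03,-0.28,0.085,57,0,0, 1,-0.03,-0.315,0.095,64,0,0, 1,-0.03,-0.345,0.105,71,0,0, 1,-0.03,-0.37,0.11,78,0,0]' 
python3 -m handwheel '[1,0,0,0.015,6,0,0, 1,0,0,0.025,11,0,0, 1,0,0,0.03,11,0,0, 1,0,0,0.03,11,0,0]' 
python3 - <<'E'
from h import *
plan([.488,-.157,.19],-3,15); plan([.488,-.157,.19],-3,-15)
im,d=ctrl.get_image("top"); cv2.imwrite("pics/t4.png",cv2.resize(im[140:270,200:360],None,fx=4,fy=4,interpolation=cv2.INTER_CUBIC))
E
```

```text
t: 8.63
tool_pos: [0.4905, -0.0779, 0.272]
tool_rot: [1.103, 1.273, -1.103]
contact_force: [-0.2, -0.4, 0.1]
opening: 0.0852
t: 8.97
tool_pos: [0.4947, -0.106, 0.2719]
tool_rot: [1.239, 1.19, -1.239]
contact_force: [0.7, -0.6, -0.5]
opening: 0.0855
t 8.9667 pos [ 0.4947 -0.106   0.2719] open 0.0855
axes x,y,z:
 [[-0.001  0.    -1.   ]
 [ 0.999 -0.04  -0.001]
 [-0.04  -0.999 -0.   ]]
shift [ 0.0819 -0.0046  0.0513] turn [ 0.68 14.99  0.12]
t 8.9667 pos [ 0.4947 -0.106   0.2719] open 0.0855
axes x,y,z:
 [[-0.001  0.    -1.   ]
 [ 0.999 -0.04  -0.001]
 [-0.04  -0.999 -0.   ]]
shift [ 0.0819 -0.0046  0.0513] turn [  0.69 -15.01  -0.06]
```

View pics/t4.png

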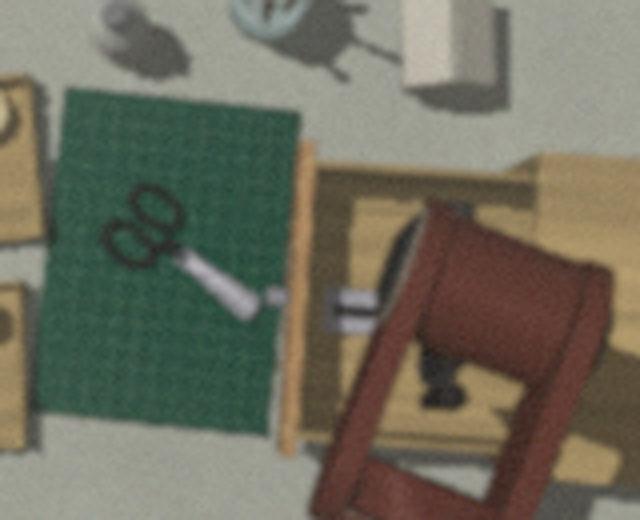

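```bash
python3 -m handwheel '[1,0.01,-0.001,0.008,0,-4,0, 1,0.03,-0.002,0.02,0,-8,0, 1,0.05,-0.004,0.035,0,-12,0, 1,0.07,-0.0045,0.048,0,-15,0, 1,0.085,-0.0045,0.0525,0,-15,0, 1,0.105,-0.0045,0.0525,0,-15,0, 1,0.125,-0.0045,0.0525,0,-15,0, 1,0.145,-0.0045,0.0525,0,-15,0, 1,0.155,-0.0045,0.0525,0,-15,0, 1,0.155,-0.0045,0.0525,0,-15,0]'
python3 - <<'E'
from h import *
plan([.488,-.1585,.083],-3,-15)
im,d=ctrl.get_image("scene"); cv2.imwrite("pics/s5.png",cv2.resize(im[80:230,130:330],None,fx=4,fy=4,interpolation=cv2.INTER_CUBIC))
E
```

```text
t: 9.85
tool_pos: [0.4863, -0.156, 0.1143]
tool_rot: [1.037, 1.004, -1.356]
contact_force: [-0.4, 1.1, -0.0]
opening: 0.0856
t 9.85 pos [ 0.4863 -0.156   0.1143] open 0.0856
axes x,y,z:
 [[-0.015 -0.257 -0.966]
 [ 0.999 -0.039 -0.005]
 [-0.036 -0.966  0.257]]
shift [ 0.0308  0.002  -0.0057] turn [ 0.82 -0.1   0.11]
```

View pics/s5.png

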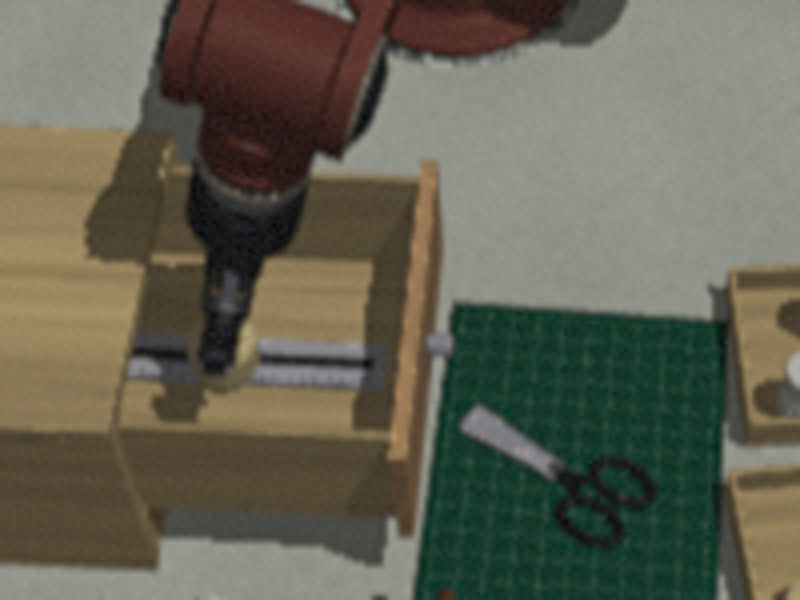

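The tilted gripper straddles the roll (at about (225,350)) and clears the top board. I'll lower the rest of the way and close.

```bash
python3 -m handwheel '[1,0.015,0.001,-0.003,0,0,0, 1,0.025,0.001,-0.005,0,0,0, 1,0.03,0.001,-0.007,0,0,0, 1,0.03,0.001,-0.007,0,0,0, 0.4,0.03,0.001,-0.007,0,0,0, 0.4,0.03,0.001,-0.007,0,0,0, 0.4,0.03,0.001,-0.007,0,0,0, 0.4,0.03,0.001,-0.007,0,0,0, 0.4,0.03,0.001,-0.007,0,0,0, 0.4,0.03,0.001,-0.007,0,0,0, 0.4,0.03,0.001,-0.007,0,0,0]' 30
python3 - <<'E'
from h import *
plan([.488,-.1585,.26])
E
```

```text
t: 10.82
tool_pos: [0.49, -0.1588, 0.0878]
tool_rot: [1.04, 0.996, -1.354]
contact_force: [-0.8, 2.2, 6.3]
opening: 0.0496
t 10.8167 pos [ 0.49   -0.1588  0.0878] open 0.0496
axes x,y,z:
 [[-0.009 -0.259 -0.966]
 [ 0.999 -0.041  0.002]
 [-0.04  -0.965  0.26 ]]
shift [-0.1663 -0.0016  0.0445] turn None
```

```bash
python3 -m handwheel '[0.4,-0.01,0,0.0027,0,0,0, 0.4,-0.025,0,0.0067,0,0,0, 0.4,-0.05,0,0.013,0,0,0, 0.4,-0.075,0,0.02,0,0,0, 0.4,-0.1,0,0.027,0,0,0, 0.4,-0.125,0,0.033,0,3,0, 0.4,-0.15,0,0.035,0,7,0, 0.4,-0.17,0,0.035,0,12,0, 0.4,-0.17,0,0.035,0,15,0, 0.4,-0.17,0,0.035,0,15,0]'
python3 - <<'E'
from h import *
plan([.583,.292,.26],87)
im,d=ctrl.get_image("scene"); cv2.imwrite("pics/s6.png",cv2.resize(im[80:230,130:330],None,fx=4,fy=4,interpolation=cv2.INTER_CUBIC))
E
```

```text
t: 11.65
tool_pos: [0.49, -0.15, 0.2621]
tool_rot: [1.242, 1.185, -1.239]
contact_force: [0.4, -0.2, -0.6]
opening: 0.0498
t 11.65 pos [ 0.49   -0.15    0.2621] open 0.0498
axes x,y,z:
 [[ 0.003 -0.001 -1.   ]
 [ 0.999 -0.043  0.003]
 [-0.043 -0.999  0.001]]
shift [ 0.002   0.0737 -0.4457] turn [-89.49   0.18  -0.11]
```

View pics/s6.png

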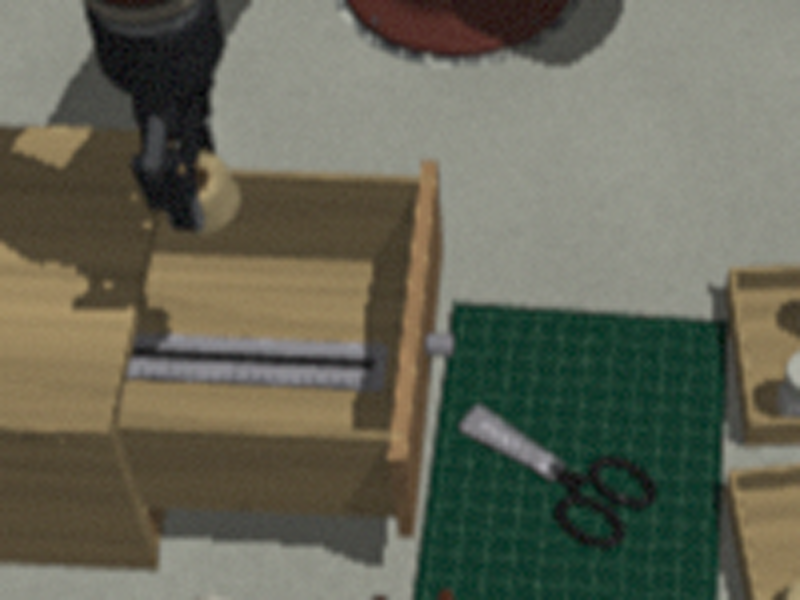

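```bash
python3 -m handwheel '[0.4,0,0.003,-0.015,-4,0,0, 0.4,0,0.008,-0.045,-11,0,0, 0.4,0,0.014,-0.08,-18,0,0, 0.4,0,0.02,-0.115,-25,0,0, 0.4,0,0.026,-0.15,-32,0,0, 0.4,0,0.032,-0.185,-39,0,0, 0.4,0,0.038,-0.22,-46,0,0, 0.4,0,0.044,-0.255,-53,0,0, 0.4,0,0.05,-0.29,-60,0,0, 0.4,0,0.056,-0.325,-67,0,0, 0.4,0,0.062,-0.355,-74,0,0, 0.4,0,0.067,-0.385,-80,0,0]'
python3 -m handwheel '[0.4,0,0.025,0.005,-6,0,0, 0.4,0,0.045,0.01,-12,0,0, 0.4,0,0.055,0.01,-17,0,0, 0.4,0,0.055,0.01,-17,0,0]'
python3 - <<'E'
from h import *
plan([.584,.292,.10],95)
E
```

```text
t: 12.7
tool_pos: [0.5711, 0.2358, 0.2578]
tool_rot: [0.162, 1.567, -0.165]
contact_force: [0.4, 0.3, -0.5]
opening: 0.05
t: 13.03
tool_pos: [0.5926, 0.2874, 0.2574]
tool_rot: [-0.069, 1.573, 0.066]
contact_force: [0.9, -0.8, -0.2]
opening: 0.0498
t 13.0333 pos [0.5926 0.2874 0.2574] open 0.0498
axes x,y,z:
 [[-0.003 -0.002 -1.   ]
 [-0.086  0.996 -0.001]
 [ 0.996  0.086 -0.003]]
shift [ 0.1574  0.0056 -0.0077] turn [-0.09 -0.18  0.08]
```

```bash
python3 -m handwheel '[0.4,0.02,0.003,-0.004,0,0,0, 0.4,0.05,0.004,-0.008,0,0,0, 0.4,0.08,0.004,-0.008,0,0,0, 0.4,0.11,0.004,-0.008,0,0,0, 0.4,0.14,0.004,-0.008,0,0,0, 0.4,0.17,0.004,-0.008,0,0,0, 0.4,0.195,0.004,-0.008,0,0,0, 0.4,0.215,0.004,-0.008,0,0,0, 0.4,0.23,0.004,-0.008,0,0,0, 0.4,0.237,0.004,-0.008,0,0,0, 0.4,0.24,0.004,-0.008,0,0,0, 0.4,0.24,0.004,-0.008,0,0,0]'
python3 - <<'E'
from h import *
plan([.584,.292,.015],95)
im,d=ctrl.get_image("scene"); cv2.imwrite("pics/s7.png",cv2.resize(im[110:260,250:400],None,fx=4,fy=4,interpolation=cv2.INTER_CUBIC))
E
```

```text
t: 14.03
tool_pos: [0.5859, 0.2884, 0.0205]
tool_rot: [-0.063, 1.569, 0.063]
contact_force: [0.4, -0.3, -0.5]
opening: 0.0499
t 14.0333 pos [0.5859 0.2884 0.0205] open 0.0499
axes x,y,z:
 [[ 0.001 -0.    -1.   ]
 [-0.08   0.997 -0.   ]
 [ 0.997  0.08   0.001]]
shift [ 0.0055  0.0038 -0.0016] turn [-0.4   0.05  0.02]
```

View pics/s7.png

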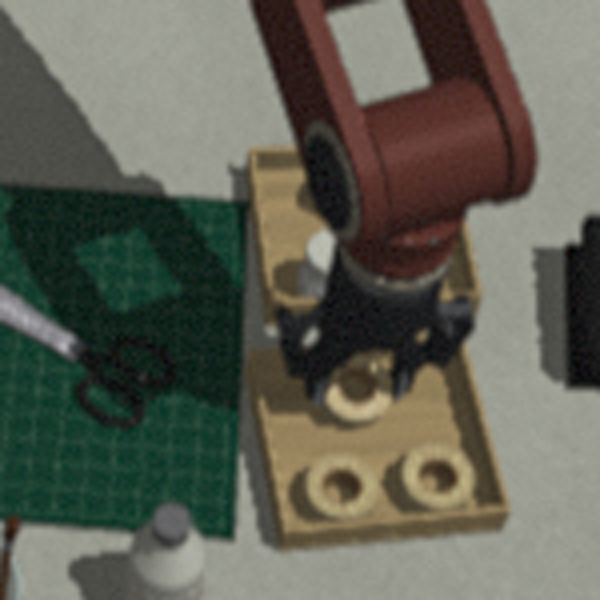

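```bash
python3 -m handwheel '[0.4,0.003,0,0,0,0,0, 0.4,0.005,0,0,0,0,0, 0.4,0.005,0,0,0,0,0, 0.8,0.005,0,0,0,0,0, 0.8,0.005,0,0,0,0,0, 0.8,0.005,0,0,0,0,0, 0.8,0.005,0,0,0,0,0, 0.8,0.005,0,0,0,0,0, 0.8,-0.01,0,0,0,0,0, 0.8,-0.04,0,0,0,0,0, 0.8,-0.08,0,0,0,0,0, 0.8,-0.12,0,0,0,0,0]'
python3 -m handwheel '[0.8,-0.04,-0.01,0,5,0,0, 0.8,-0.08,-0.04,-0.01,11,0,0, 0.8,-0.11,-0.07,-0.02,18,0,0, 0.8,-0.13,-0.1,-0.03,25,0,0, 0.8,-0.13,-0.135,-0.04,32,0,0, 0.8,-0.13,-0.17,-0.05,39,0,0, 0.8,-0.13,-0.205,-0.06,46,0,0, 0.8,-0.13,-0.24,-0.07,53,0,0, 0.8,-0.13,-0.275,-0.075,60,0,0, 0.8,-0.13,-0.305,-0.08,67,0,0, 0.8,-0.13,-0.33,-0.085,74,0,0, 0.8,-0.13,-0.35,-0.09,81,0,0]'
python3 - <<'E'
from h import *
plan([.4845,-.118,.25],-5)
for n in ["scene","top"]:
    im,d=ctrl.get_image(n); cv2.imwrite(f"pics/{n}8.png",cv2.resize(im,(800,600))); np.save(f"{n}8.npy",d);
    if n=="top": cv2.imwrite(f"pics/t8.png",cv2.resize(im[140:270,180:340],None,fx=4,fy=4,interpolation=cv2.INTER_CUBIC))
E
```

```text
t: 15.08
tool_pos: [0.5846, 0.2881, 0.1408]
tool_rot: [-0.064, 1.572, 0.063]
contact_force: [0.9, -0.1, 0.4]
opening: 0.0682
t: 16.08
tool_pos: [0.5237, -0.0697, 0.2711]
tool_rot: [1.038, 1.308, -1.037]
contact_force: [0.4, -0.8, 0.4]
opening: 0.0685
t 16.0833 pos [ 0.5237 -0.0697  0.2711] open 0.0685
axes x,y,z:
 [[ 0.001 -0.001 -1.   ]
 [ 0.974  0.228  0.001]
 [ 0.228 -0.974  0.001]]
shift [ 0.021  -0.0492  0.0381] turn [18.21  0.05 -0.07]
```

View pics/scene8.png

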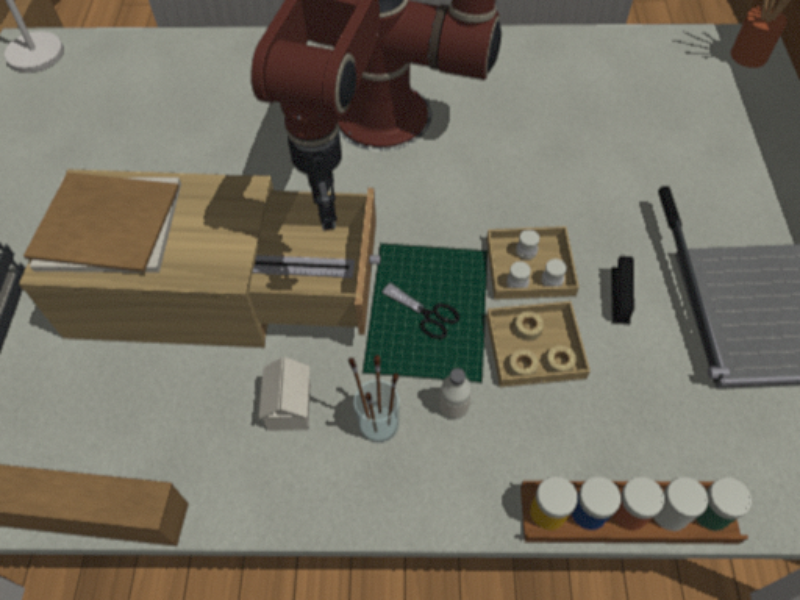

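View pics/t8.png

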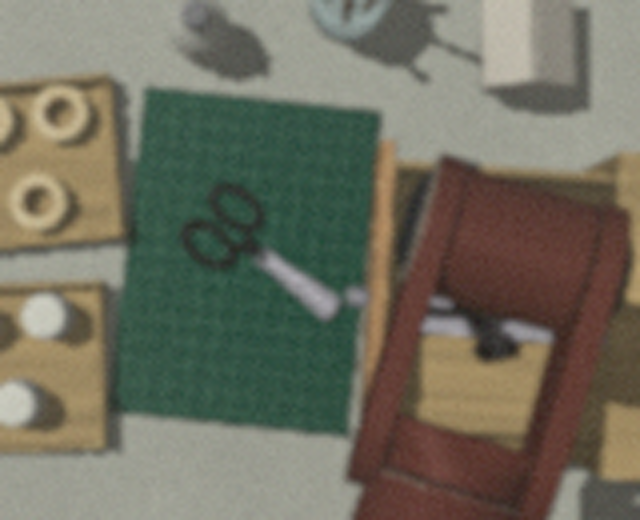

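```bash
python3 - <<'E'
from h import *
for n in("top8","scene8"):
    W=cloud(n[:-1],np.load(n+".npy"))
    m=(abs(W[...,2]-.078)<.004)&(W[...,1]<-.03)&(W[...,1]>-.195)&(W[...,0]>.4)&(W[...,0]<.56)
    P=W[m]; vx,vy,x0,y0=cv2.fitLine(P[:,:2].astype(np.float32),cv2.DIST_HUBER,0,.01,.01).ravel()
    print(n,m.sum(),'x at y=-.1',x0+(-.1-y0)*vx/vy,'slope',vx/vy,'ymax',np.percentile(P[:,1],[1,99]))
    for yy in(-.06,-.1,-.14):
        q=P[abs(P[:,1]-yy)<.015]; 
        if len(q): print(yy,q[:,0].min(),q[:,0].max())
print(onz("scene",130+383/4-.4,80+371/4-.4,.078),onz("scene",130+130/4-.4,80+362/4-.4,.078))
E
```

```text
top8 173 x at y=-.1 0.45213032 slope 1.1433355 ymax [-0.16205619 -0.03237117]
-0.06 0.40516450278267585 0.5016787150076684
-0.1 0.4021782799678492 0.4916700276711087
-0.14 0.4028457621888567 0.4788078000018693
scene8 664 x at y=-.1 0.4905098 slope -0.0016090447 ymax [-0.19365992 -0.03613054]
-0.06 0.4031299012877272 0.5458468072411553
-0.1 0.40573057247585914 0.5390747698259741
-0.14 0.4013842628463451 0.5446643713167467
[ 0.4984023  -0.04029378  0.078     ] [ 0.49046113 -0.22683363  0.078     ]
```

```bash
python3 -m handwheel '[0.8,0,-0.015,0.01,6,0,0, 0.8,0,-0.03,0.025,12,0,0, 0.8,0,-0.046,0.039,17,0,0, 0.8,0,-0.046,0.039,17,0,0, 0.8,0.02,-0.046,0.039,17,0,0, 0.8,0.05,-0.046,0.039,17,0,0, 0.8,0.08,-0.046,0.039,17,0,0, 0.8,0.11,-0.046,0.039,17,0,0, 0.8,0.135,-0.046,0.039,17,0,0, 0.8,0.15,-0.046,0.039,17,0,0, 0.8,0.15,-0.046,0.039,17,0,0]'
python3 - <<'E'
from h import *
plan([.488,-.118,.076],-4)
for n in ["scene"]:
    im,d=ctrl.get_image(n); cv2.imwrite("pics/s9.png",cv2.resize(im[80:230,130:280],None,fx=4,fy=4,interpolation=cv2.INTER_CUBIC))
    im,d=ctrl.get_image("top"); cv2.imwrite("pics/t9.png",cv2.resize(im[150:250,250:350],None,fx=5,fy=5,interpolation=cv2.INTER_CUBIC))
E
```

```text
t: 17.1
tool_pos: [0.4863, -0.1141, 0.1158]
tool_rot: [1.249, 1.19, -1.253]
contact_force: [-0.3, 0.6, 0.1]
opening: 0.0681
t 17.1 pos [ 0.4863 -0.1141  0.1158] open 0.0681
axes x,y,z:
 [[-0.007  0.003 -1.   ]
 [ 0.998 -0.055 -0.007]
 [-0.055 -0.998 -0.003]]
shift [0.0398 0.0022 0.0039] turn [ 0.84 -0.17  0.4 ]
```

View pics/s9.png

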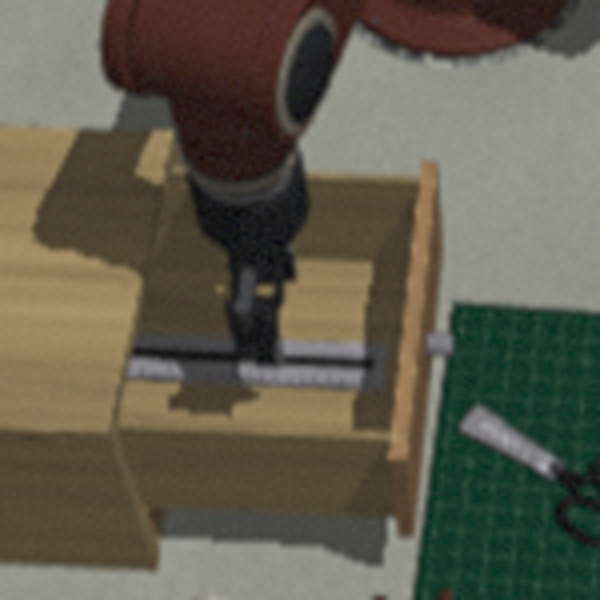

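View pics/t9.png

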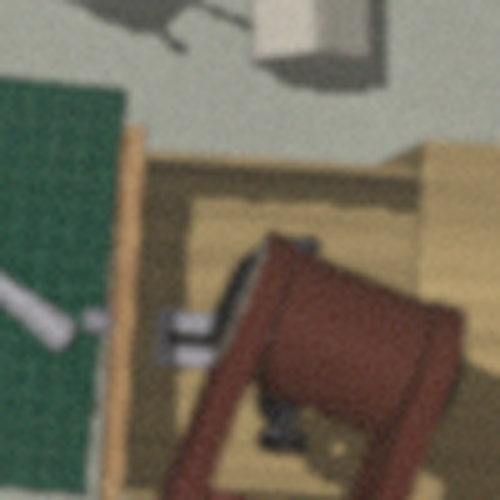

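```bash
python3 -m handwheel '[0.8,0.01,0.001,0,0,0,0, 0.8,0.02,0.001,0,0,0,0, 0.8,0.03,0.001,0,0,0,0, 0.8,0.036,0.001,0,0,0,0, 0.8,0.036,0.001,0,0,0,0, 0.8,0.036,0.001,0,0,0,0]' 60
python3 - <<'E'
from h import *
plan([.488,-.118,.073],-4)
E
```

```text
t: 17.7
tool_pos: [0.4892, -0.1163, 0.0831]
tool_rot: [1.252, 1.182, -1.253]
contact_force: [0.9, 0.1, -0.4]
opening: 0.0682
t 17.7 pos [ 0.4892 -0.1163  0.0831] open 0.0682
axes x,y,z:
 [[-0.001  0.001 -1.   ]
 [ 0.998 -0.059 -0.001]
 [-0.059 -0.998 -0.   ]]
shift [ 0.0101 -0.0011  0.0018] turn [ 0.64 -0.03  0.08]
```

```bash
python3 -m handwheel '[0.8,0.006,0,0,0,0,0, 0.8,0.011,0,0,0,0,0, 0.8,0.011,0,0,0,0,0, 0.6,0.011,0,0,0,0,0, 0.5,0.011,0,0,0,0,0, 0.3,0.011,0,0,0,0,0, 0.3,0.011,0,0,0,0,0, 0.3,0.011,0,0,0,0,0, 0.3,0.011,0,0,0,0,0, 0.3,0.011,0,0,0,0,0, 0.3,0.011,0,0,0,0,0]' 80
python3 - <<'E'
from h import *
plan([.488,-.118,.073],-4)
im,d=ctrl.get_image("scene"); cv2.imwrite("pics/s10.png",cv2.resize(im[80:230,130:280],None,fx=4,fy=4,interpolation=cv2.INTER_CUBIC))
E
```

```text
t: 18.62
tool_pos: [0.4902, -0.1166, 0.0737]
tool_rot: [1.252, 1.18, -1.252]
contact_force: [-1.3, 0.5, 5.8]
opening: 0.0345
t 18.6167 pos [ 0.4902 -0.1166  0.0737] open 0.0345
axes x,y,z:
 [[ 0.001 -0.    -1.   ]
 [ 0.998 -0.059  0.001]
 [-0.059 -0.998  0.   ]]
shift [ 0.0007 -0.0021  0.0015] turn [ 0.64  0.02 -0.07]
```

View pics/s10.png

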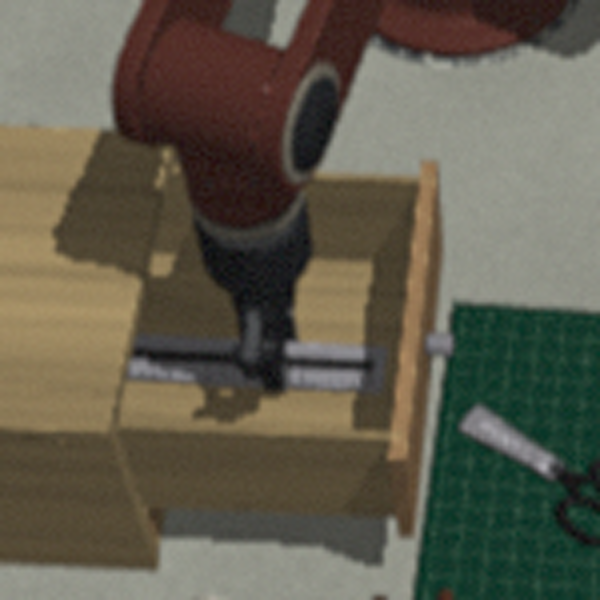

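```bash
python3 -m handwheel '[0.3,-0.002,0,0,0,0,0, 0.3,-0.0065,0,0,0,1,0, 0.3,-0.0105,0,0,0,2,0, 0.3,-0.015,0,0.0003,0,3,0, 0.3,-0.019,0,0.0006,0,4,0, 0.3,-0.0275,0,0.0013,0,6,0, 0.3,-0.036,0,0.0024,0,8,0, 0.3,-0.0445,0,0.0037,0,10,0, 0.3,-0.0445,0,0.0037,0,10,0]' 110
python3 - <<'E'
from h import *
plan([.488,-.118,.073],-4)
im,d=ctrl.get_image("scene"); cv2.imwrite("pics/s11.png",cv2.resize(im[80:230,130:280],None,fx=4,fy=4,interpolation=cv2.INTER_CUBIC))
E
```

```text
t: 19.42
tool_pos: [0.4905, -0.1219, 0.1192]
tool_rot: [1.386, 1.301, -1.16]
contact_force: [0.6, -0.2, -1.6]
opening: 0.0327
t 19.4167 pos [ 0.4905 -0.1219  0.1192] open 0.0327
axes x,y,z:
 [[ 0.014  0.173 -0.985]
 [ 0.998 -0.06   0.003]
 [-0.059 -0.983 -0.173]]
shift [ 0.0461 -0.0029  0.0044] turn [ 0.55 -9.99 -0.13]
```

View pics/s11.png

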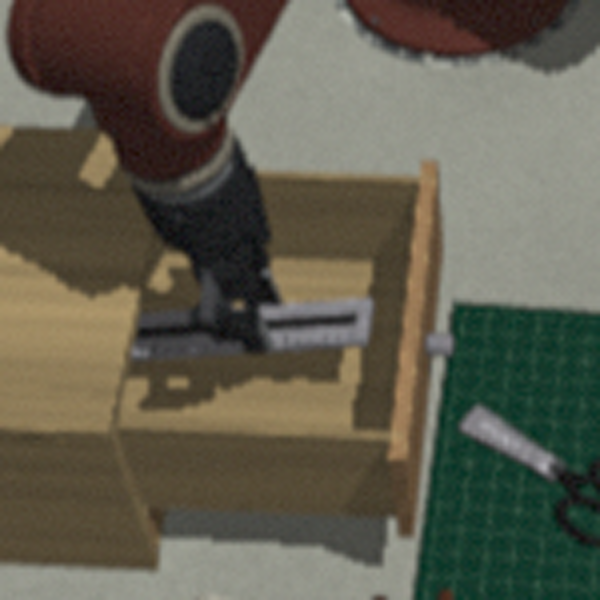

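The ruler's near end is rising, now at about (365,320) in the crop, and it's held firmly (about 1.5 N of weight on the wrist). I'll keep tilting.

```bash
python3 -m handwheel '[0.3,-0.0085,0,0.0002,0,2,0, 0.3,-0.017,0,0.0006,0,4,0, 0.3,-0.0254,0,0.0013,0,6,0, 0.3,-0.0338,0,0.0024,0,8,0, 0.3,-0.0422,0,0.0037,0,10,0, 0.3,-0.0505,0,0.0053,0,12,0, 0.3,-0.056,0,0.0062,0,13,0, 0.3,-0.056,0,0.0062,0,13,0, 0.3,-0.056,0,0.0062,0,13,0]'
python3 - <<'E'
from h import *
o,r=cur(); A=r.as_matrix(); print(A.T.round(3))
g=o['tool_pos']; 
for n,dd in(("near",-.077),("far",.243)): print(n,(g+A[:,2]*dd).round(4))
im,d=ctrl.get_image("scene"); cv2.imwrite("pics/s12.png",cv2.resize(im[80:230,130:280],None,fx=4,fy=4,interpolation=cv2.INTER_CUBIC))
E
```

```text
t: 20.22
tool_pos: [0.4884, -0.1359, 0.1709]
tool_rot: [1.55, 1.462, -1.027]
contact_force: [-0.2, -0.0, -0.7]
opening: 0.033
[[ 0.023  0.39  -0.921]
 [ 0.998 -0.059 -0.   ]
 [-0.054 -0.919 -0.39 ]]
near [ 0.4926 -0.0652  0.2009]
far [ 0.4752 -0.3593  0.0761]
```

View pics/s12.png

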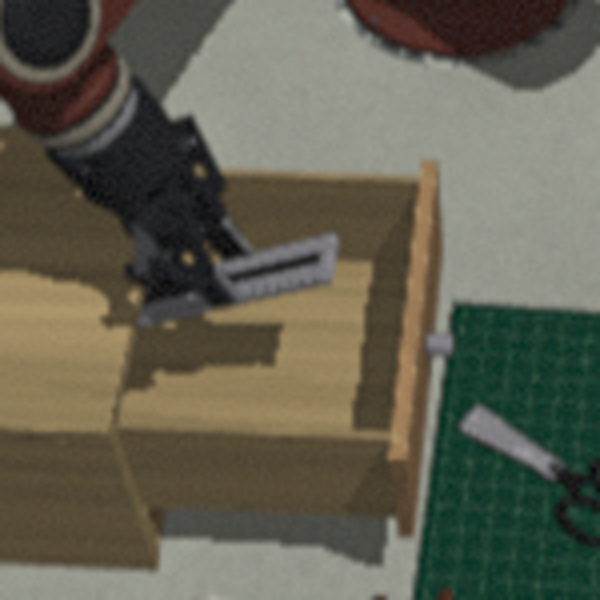

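Step 2's slant is met: near end about z=0.20, far end about 0.076 and about 160 mm under the board. I'll pull it out along its own axis.

```bash
python3 -m handwheel '[0.3,0,0,-0.008,0,0,0, 0.3,0,0,-0.024,0,0,0, 0.3,0,0,-0.042,0,0,0, 0.3,0,0,-0.06,0,0,0, 0.3,0,0,-0.08,0,0,0, 0.3,0,0,-0.1,0,0,0, 0.3,0,0,-0.12,0,0,0, 0.3,0,0,-0.14,0,0,0, 0.3,0,0,-0.16,0,0,0, 0.3,0,0,-0.18,0,0,0, 0.3,0,0,-0.2,0,0,0, 0.3,0,0,-0.215,0,0,0]'
python3 -m handwheel '[0.3,0,0,-0.01,0,0,0, 0.3,0,0,-0.01,0,0,0]'
python3 - <<'E'
from h import *
o,r=cur(); A=r.as_matrix(); print(A.T.round(3))
g=o['tool_pos']; 
for n,dd in(("near",-.077),("far",.243)): print(n,(g+A[:,2]*dd).round(4))
im,d=ctrl.get_image("scene"); cv2.imwrite("pics/s13.png",cv2.resize(im[60:280,130:400],None,fx=2.9,fy=2.7,interpolation=cv2.INTER_CUBIC))
E
```

```text
t: 21.27
tool_pos: [0.4995, 0.064, 0.2558]
tool_rot: [1.549, 1.463, -1.025]
contact_force: [1.3, -0.4, -1.2]
opening: 0.0332
t: 21.43
tool_pos: [0.5004, 0.0728, 0.2601]
tool_rot: [1.548, 1.463, -1.023]
contact_force: [-0.2, -0.3, -2.0]
opening: 0.0327
[[ 0.023  0.39  -0.92 ]
 [ 0.998 -0.055  0.001]
 [-0.051 -0.919 -0.391]]
near [0.5043 0.1436 0.2902]
far [ 0.4881 -0.1505  0.1651]
```

View pics/s13.png

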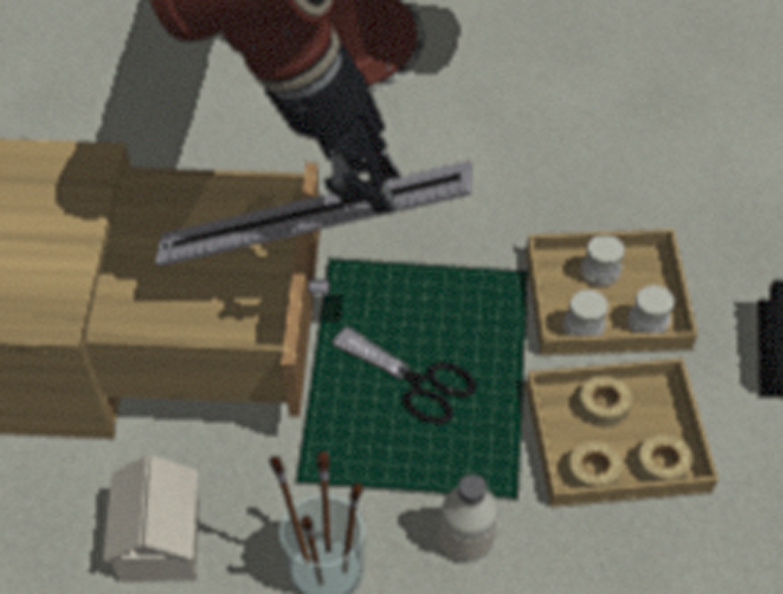

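The ruler is fully out of the drawer, with its far end at about (160,250), clear of the mouth. I'll lift, level it and move over the mat.

```bash
python3 -m handwheel '[0.3,-0.014,0,-0.006,0,0,0, 0.3,-0.03,0,-0.013,0,-1,0, 0.3,-0.046,0,-0.0195,0,-3,0, 0.3,-0.04,0.005,-0.035,0,-5,0, 0.3,-0.034,0.01,-0.05,0,-8,0, 0.3,-0.028,0.015,-0.065,0,-11,0, 0.3,-0.022,0.02,-0.08,0,-14,0, 0.3,-0.016,0.024,-0.095,0,-17,0, 0.3,-0.01,0.028,-0.105,0,-20,0, 0.3,-0.005,0.031,-0.115,0,-22,0, 0.3,-0.0026,0.032,-0.122,0,-23,0, 0.3,-0.0026,0.032,-0.122,0,-23,0]'
python3 -m handwheel '[0.3,0,0,0,0,0,0, 0.3,0,0,0,0,0,0, 0.3,0,0,0,0,0,0]'
python3 - <<'E'
from h import *
o,r=cur(); A=r.as_matrix(); print(A.T.round(3),o['contact_force'],o['wrist_torque'])
g=o['tool_pos']; 
for n,dd in(("near",-.077),("far",.243),("mid",.083)): print(n,(g+A[:,2]*dd).round(4))
for n in ["scene","top"]:
    im,d=ctrl.get_image(n); cv2.imwrite(f"pics/{n}14.png",cv2.resize(im,(800,600))); np.save(f"{n}14.npy",d)
W=cloud("top",np.load("top14.npy")); m=(abs(W[...,0]-.53)<.06)&(W[...,2]>.25)&(W[...,2]<.35)&(W[...,1]<.11)
P=W[m]; print(m.sum(),P.min(0),P.max(0)); print(np.polyfit(P[:,1],P[:,2],1))
E
```

```text
t: 22.48
tool_pos: [0.5397, 0.1814, 0.3108]
tool_rot: [1.252, 1.181, -1.25]
contact_force: [-0.9, 0.1, -0.8]
opening: 0.0331
t: 22.73
tool_pos: [0.5392, 0.1789, 0.3097]
tool_rot: [1.254, 1.18, -1.253]
contact_force: [0.2, 0.7, -1.1]
opening: 0.033
[[ 0.     0.    -1.   ]
 [ 0.998 -0.06   0.   ]
 [-0.06  -0.998 -0.   ]] [ 0.21844101  0.73994622 -1.05076868] [ 0.11350436 -0.01582321  0.04493566]
near [0.5438 0.2558 0.3097]
far [ 0.5245 -0.0636  0.3097]
mid [0.5342 0.0961 0.3097]
789 [ 0.50375591 -0.06358997  0.30181295] [0.55061953 0.10875958 0.31934864]
[0.02693931 0.30915969]
```

View pics/scene14.png

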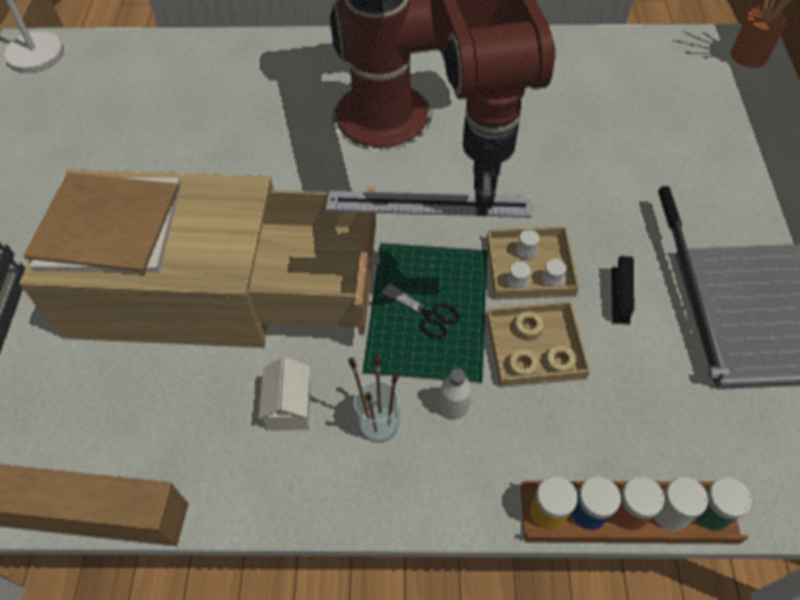

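View pics/top14.png

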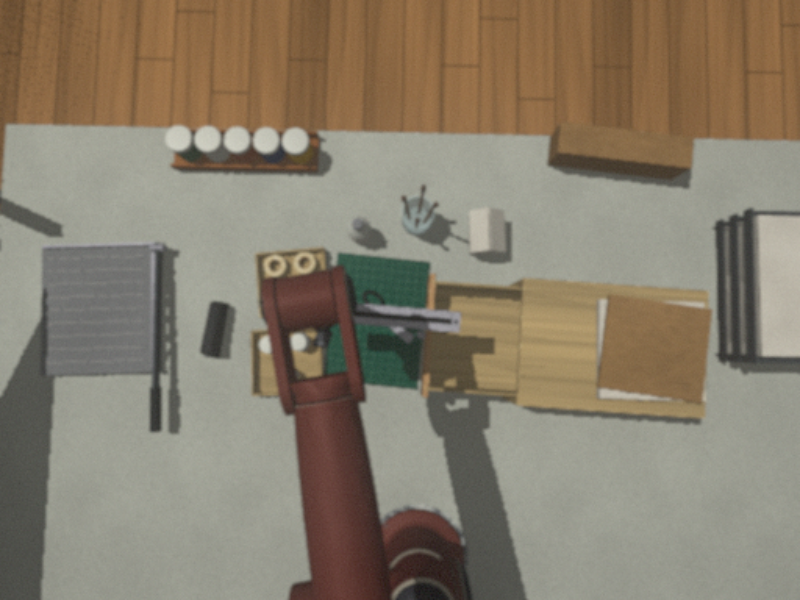

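The ruler is level (the depth fit gives a slope of 0.027), centred over the mat at z≈0.31 with a stable grip. Every tray item is in place, so I'm handing in.

```bash
python3 -m handwheel '[0.3,0,0,0,0,0,0, 0.3,0,0,0,0,0,0, 0.3,0,0,0,0,0,0, 0.3,0,0,0,0,0,0]'
python3 - <<'E'
from h import *
print(abs(ctrl.get_obs()['dq']).max()); ctrl.finish_job()
E
```

```text
t: 23.17
tool_pos: [0.5391, 0.1799, 0.3093]
tool_rot: [1.252, 1.181, -1.252]
contact_force: [-0.8, -0.0, -0.7]
opening: 0.033
0.002833753378295163
the job is handed in; nothing more can be done
```

I moved the pot and the roll into their trays, took the ruler out at a slant, and handed the job in at about 23 s with the ruler still gripped over the mat. No verdict was reported.

- **Pot and roll:** the pot stands upright in the pot tray and the roll lies flat in the tape tray. In the last pictures the other pots and rolls, the scissors and the rest of the desk look where they were.
- **Slant:** I tilted the ruler about 23° by its near end. That put the near end at about 0.20 m with the far end at about 0.076 m, still roughly 160 mm under the top board. These come from the tool pose and the measured grip point. I then pulled it out along its own axis.
- **Final hold:** the ruler's centre is at about (0.534, 0.096), a few mm from the measured mat centre, with both ends at about 0.31 m. The depth image shows a slope of about 0.027 rad and the ruler right way up. The grip was commanded at 110 N and the joint speeds were near zero.

**Disagreements:** the two cameras differed by about 5 mm on where the ruler lay across the drawer, and a line fit to the depth points there was too noisy to use. The gripper read a 33 mm opening on the 38 mm wide ruler, and 2.5 mm under on the pot. The pictures and the weight on the wrist showed the ruler held firmly.

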